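Bolt and lock the fanlight sash

ROBOT

A 7-joint arm with a two-finger parallel gripper is mounted at the origin on the work surface. World frame = base frame: x ahead of the robot, y to its left, z up, the work surface at z = 0. Lengths are in m, angles in rad, forces in N, time in s.
With the tool pointing down it reaches from about 0.425 to 0.925 m from the base axis. Payload 6.8 kg.
Tool frame: the origin (TCP) lies at the very end of the fingers, on their centre line; the grasp point (between the pads) lies ctrl.grip_point_offset behind it (ctrl.grip_point_offset is the distance from the TCP to the grasp point, in m); z points along the fingers, y is the line along which they close (so a half turn about z gives the same grasp; the last joint's range is limited). The gripper opens to 88 mm and grips with 3 to 60 N. Pads are 20 mm wide; open, the fingers measure 115 mm over their backs; the gripper's body (75 mm by 178 mm) begins 61 mm behind the grasp point.
Start: joints at [1.133, 0.477, 0.022, 1.555, -0.011, 1.109, -0.083], TCP at [0.219, -0.639, 0.223] pointing down, gripper open.
Joint ranges: [-2.96, 2.96], [-0.34, 2.1], [-1.41, 1.46], [0.24, 2.44], [-1.37, 4.51], [0.17, 1.92], [-2.96, 2.96]. Speed limits (rad/s): [2.39, 2.39, 3.14, 3.14, 3.14, 3.14, 3.14].

INTERFACE

Orientations are given as a unit quaternion [x, y, z, w].
In Python, from bench import ctrl gives the robot as it stands.
- The arm moves only by the tool apply_moves, never from a script. Its argument "deltas" is a list of rows, each a list of 7 numbers: the turn, a rotation vector about the tool's x, y, z normalised to -1 to 1, where 1 is 6 degrees, then the shift along the tool's x, y, z normalised to -1 to 1, where 1 is 2.5 cm, then the opening, from 0 (shut) to 1 (fully open). In form: [[wx, wy, wz, x, y, z, fingers], ...]. A call has 1 to 12 rows; each row shifts and turns the commanded pose from where the row before left it, along the tool's axes as they then stand; what a row does not reach is not made up. A row lasts 1/8 s, in which the tool goes at most 62.5 mm and 10.7 degrees, less where a joint would pass 70% of its speed; a pose out of reach is approached as far as the arm can. A call with a number of a shift or a turn outside -1 to 1 is refused whole. A call with a gripper value outside its range is refused whole. The fingers move at their own pace and stop on an object; "force" is the grip in N (left out, the last holds). Time passes only in rows, so rows that do not move let the fingers close. It gives the time, the measured TCP pose, the force, the opening and the grip force at its end, in the units of the state.
- ctrl.read_state(): the state, without advancing time (a new reading comes with each control period).
- ctrl.camera(name): name is "scene" or "top"; returns (picture, depth): 420x560x3 uint8, blue, green, red; 420x560 float32, m along the optical axis (not along the pixel's ray), 0 where there is no reading.
- ctrl.camera_info(name): a dict with "fx", "fy", "cx", "cy" (pixels), "rvec" (rotation vector, rad) and "tvec" (3), from world to camera coordinates, as OpenCV has them. Camera axes: x right, y down, z forward; pixel columns grow to the right and rows downward; lengths in m; the calibration is good to about 2 mm. A picture is of the moment at which its call begins. camera_info takes no time and is no camera call.
- ctrl.sign_off(): hands the job in; it is judged then, once.
The state is a dict: "time": time; "q": joint angles; "qd": joint speeds; "tau": joint torques, N m; "tool_pos": TCP position; "eef_rot": TCP orientation; "wrist_force": force on the tool from outside, world axes, zero at the start; "torque": the same for the moment, N m; "gripper_width": finger opening in m; "finger_force": force on a finger pad.
Only numpy, scipy, OpenCV 4.12 (cv2) and the standard library are available. Lean on these libraries where they do the work, as an engineer would, in place of code of your own. Each camera call takes 0.05 s, during which the arm holds its last target. There are 200 camera calls.

TASK

Secure the black fanlight sash on the bench for transport. First push the sliding bolt by its upright lug fully home into its keeper; only then lock it by pressing the square push button all the way in, and draw the hand clear. Use light pushes with the fingertips, grip nothing, and leave the round and oblong buttons and everything lying about untouched.

Things in the scene. Friction and masses are not known exactly. Their poses are not given: they have to be found in the camera images.
- fanlight: black aluminium sash lying flat, fixed to the bench: outer 240 (x) x 380 (y), profile 56 wide, 40 high, open in the middle. Origin: centre of its underside. Its x points from the rail with the push fittings (centres on x = -92) to the rail with the sliding bolt (x = +92); its y points along these rails, the way the bolt is pushed (to the left, seen from the fittings); z up
- bolt (a joint): travel of the sliding bolt, m: 0 withdrawn, 0.050 fully home in its keeper, against a hard end stop (meet it slowly); grows along the sash's +y. About 2.5 N moves it, no spring; it stays where it is left
- bolt_lug (a point): top centre of the bolt's upright aluminium lug, the part to push: 26 (sash x) x 14 (sash y) x 30 high, top 84 above the bench. It stands on a steel rod of 12 diameter along sash y, rod top 56 above the bench. Behind the lug (-y) 88 of rod lie free up to a guide; ahead (+y) stand a guide and the keeper, tops 64 above the bench, which the lug never reaches. Axes as the sash's
- square_push (a joint): travel of the square button, m: 0 up, 0.008 fully in, against a hard stop (meet it slowly). About 3 N moves it, it has no spring and stays where it is left
- square_push_top (a point): centre of the top of the square push button, the lock button: 30 x 30 bare aluminium on a square 48 x 48 flange on the sash's near rail. It stands 12 proud of its 4-thick flange when up and 4 proud when fully in. Its top is 56 above the bench when up. Axes as the sash's, z up. The three push fittings may stand in any order along the rail, 100 apart
- round_push (a joint): travel of the round button, m: 0 up, 0.008 fully in, against a hard stop (meet it slowly). About 3 N moves it, it has no spring and stays where it is left
- round_push_top (a point): centre of the top of the round push button: 33 diameter, bare aluminium on a round flange of 50, otherwise as the square one. To be left alone
- oblong_push (a joint): travel of the oblong button, m: 0 up, 0.008 fully in, against a hard stop (meet it slowly). About 3 N moves it, it has no spring and stays where it is left
- oblong_push_top (a point): centre of the top of the oblong push button: 16 (sash x) x 48 (sash y), bare aluminium on a 30 x 66 flange, otherwise as the square one. To be left alone
- tape_measure: yellow and black tape measure, 64 x 60 x 34, lying on the bench inside the sash opening; origin under its centre. Leave alone
- screwdriver: screwdriver 150 long, lying on the bench inside the sash opening; origin under its middle, x from handle to tip. Leave alone
- packer: flat black plastic glazing packer 28 x 80 x 12, lying on top of the sash's right-hand (-y) side rail; origin under its centre. Leave alone
- screw_carton: cardboard screw carton 75 x 110 x 55, left of the sash; origin under its centre. Leave alone
- cleaner_bottle: white bottle, 68 diameter, 170 high, standing right of the sash; origin under its centre. Leave alone
- screw_jar: clear jar, 64 diameter, 75 high, standing left of the sash; origin under its centre. Leave alone
- mallet: rubber mallet 260 long lying right of the sash; origin under its middle. Leave alone

How it is judged:
By the outcome, as a careful person would: the job done as asked, in the order asked, and still so for the second after the job is handed in, with the robot touching nothing.
It also fails if it takes over 48 s, if anything falls off the work surface, if the arm or the gripper's body presses on something with over 40 N, if the wrist force passes 120 N, or if a joint passes its speed limit or range.

## Working session

There is one attempt and no reset: what is moved stays moved. The work goes in short steps, Python scripts to look and compute and a tool call to move; the robot and the scene stay as the last step left them, time stands still between calls to the robot, and variables do not carry over. Pictures are saved under pics/ and viewed, at most 10 in all, crops included, and the job is handed in when it is done.

Besides the shell and the picture viewer there is one more tool, called as name([rows], argument=value, ...), one row to a line, values as JSON. apply_moves: Moves the arm, as the interface text tells. Scaled input: -1 to 1 covers 2.5 cm each way for a shift and 6 degrees each way for a turn. Its arguments: {"type":"object","properties":{"deltas":{"type":"array","items":{"type":"array","items":{"type":"number","minimum":-1,"maximum":1}}},"force":{"type":"number"}},"required":["deltas"]}

```bash
mkdir -p pics; cat > h.py <<'E'
import numpy as np,cv2
from bench import ctrl
def cam(n):
    i=ctrl.camera_info(n);R=cv2.Rodrigues(np.array(i['rvec'],float))[0];return i,R,np.array(i['tvec'],float).ravel()
def px2w(n,u,v,z=None,d=None):
    i,R,t=cam(n);r=np.array([(u-i['cx'])/i['fx'],(v-i['cy'])/i['fy'],1.]);c=-R.T@t;w=R.T@r
    return c+w*(d if z is None else (z-c[2])/w[2])
def proj(n,p):
    i,R,t=cam(n);q=R@np.array(p)+t;return i['fx']*q[0]/q[2]+i['cx'],i['fy']*q[1]/q[2]+i['cy']
E
python3 - <<'E'
from h import *
for n in('scene','top'):
    p,d=ctrl.camera(n);cv2.imwrite(f'pics/{n}0.png',p);np.save(n+'0.npy',d);i,R,t=cam(n);print(n,i['fx'],-R.T@t,R[2])
s=ctrl.read_state();print({k:np.round(v,3) for k,v in s.items()},ctrl.grip_point_offset)
E
```

```text
scene 453.17993032928365 [ 1.42830198 -0.09561704  1.04152445] [-0.65785155  0.08475738 -0.74836323]
top 403.888974771102 [0.35416627 0.0072304  1.08663516] [ 0.20402386 -0.01557733 -0.97884197]
{'time': np.float64(0.1), 'q': array([ 1.133,  0.478,  0.022,  1.556, -0.011,  1.109, -0.083]), 'qd': array([ 0.002, -0.001,  0.001, -0.003,  0.001,  0.001, -0.   ]), 'tau': array([ 3.0000e-03, -5.8410e+01,  1.5400e+00, -2.7332e+01, -5.4000e-02,
        1.3000e-02,  0.0000e+00]), 'tool_pos': array([ 0.218, -0.638,  0.222]), 'eef_rot': array([ 0.986,  0.164, -0.   , -0.001]), 'wrist_force': array([-0.111, -0.871, -0.047]), 'torque': array([ 0.005,  0.03 , -0.036]), 'finger_force': np.float64(0.0), 'gripper_width': np.float64(0.088)} 0.0187
```

View pics/scene0.png

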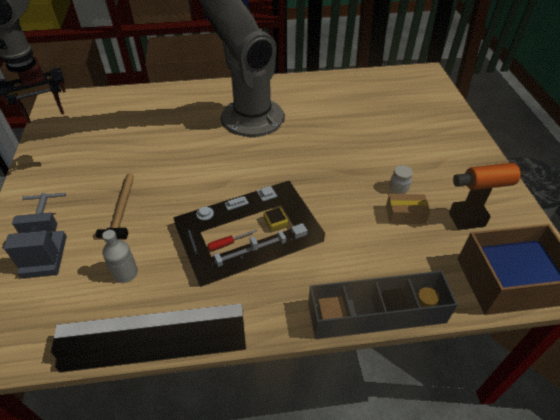

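View pics/top0.png

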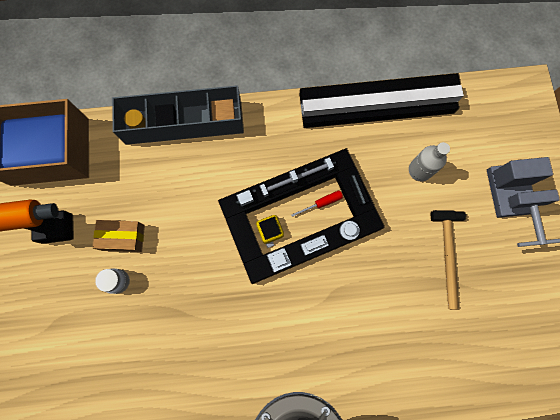

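The scene view shows the sash at about (250,230). In the top view it spans (218..384, 150..283), with square at (279,259), oblong at (315,244) and round at (349,229). The bolt rail is at (245..332, 160..198). I'll enlarge both.

```bash
python3 - <<'E'
from h import *
a=cv2.imread('pics/top0.png')[140:290,210:390];cv2.imwrite('pics/topc.png',cv2.resize(a,None,fx=4,fy=4,interpolation=cv2.INTER_CUBIC))
a=cv2.imread('pics/scene0.png')[175:285,165:335];cv2.imwrite('pics/scenec.png',cv2.resize(a,None,fx=4.5,fy=4.5,interpolation=cv2.INTER_CUBIC))
E
```

```text
(no output)
```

View pics/topc.png

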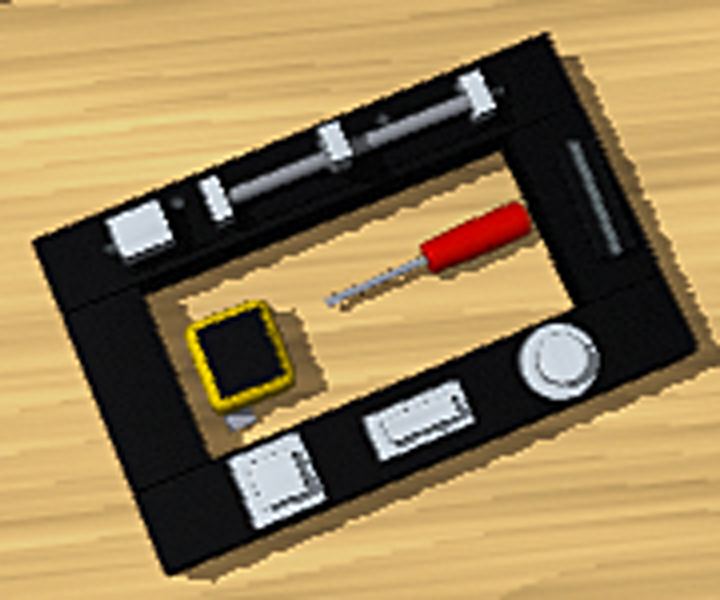

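View pics/scenec.png

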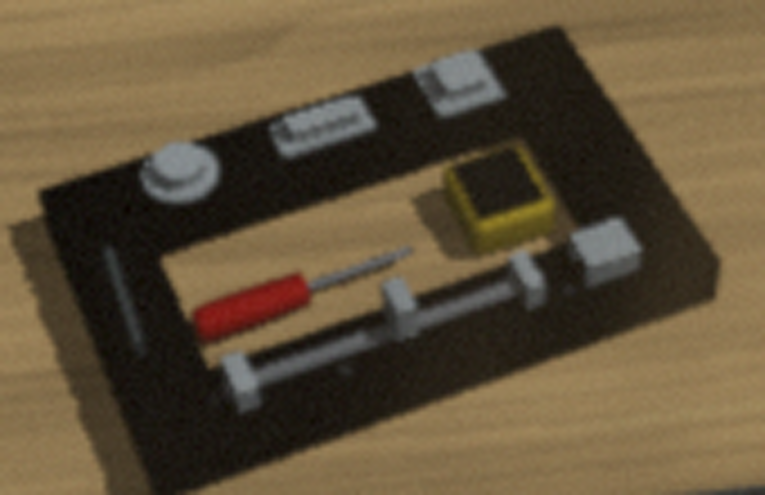

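The top crop shows the sash corners at (35,242), (546,35), (695,350) and (168,575). The lug top is at about (331,133), between the guides at (215,198) and (477,95), and the square button is at (272,475). The scene crop shows the lug top at about (398,289) and the square button at (463,72). Next I'll fit the pose from both views.

```bash
cat > fit.py <<'E'
from h import *
from scipy.optimize import least_squares
T=lambda U,V:((U+.5)/4-.5+210,(V+.5)/4-.5+140)
S=lambda U,V:((U+.5)/4.5-.5+165,(V+.5)/4.5-.5+175)
C={(.12,.19):((35,242),(717,262)),(.12,-.19):((546,35),(158,495)),(-.12,-.19):((695,350),(40,190)),(-.12,.19):((168,575),(558,27))}
def W(p,l):
    c,s=np.cos(p[2]),np.sin(p[2]);return np.array([p[0]+c*l[0]-s*l[1],p[1]+s*l[0]+c*l[1],l[2]])
def res(p):
    r=[]
    for l,(a,b) in C.items():
        w=W(p,(*l,p[3]));r+=list(np.subtract(proj('top',w),T(*a)))+list(np.subtract(proj('scene',w),S(*b)))
    return np.array(r)
f=least_squares(res,[.55,0,.3,.04]);p=f.x;print('pose',p,np.degrees(p[2]));print(f.fun.round(1))
def tri(a,b):
    f=least_squares(lambda w:np.r_[np.subtract(proj('top',w),T(*a)),np.subtract(proj('scene',w),S(*b))],[.6,0,.05]);w=f.x
    d=w[:2]-p[:2];c,s=np.cos(p[2]),np.sin(p[2]);return w.round(4),'sash',(c*d[0]+s*d[1]).round(4),(-s*d[0]+c*d[1]).round(4),f.fun.round(1)
print('lug',tri((331,133),(398,289)));print('sq',tri((272,475),(463,72)))
print('obl',tri((420,416),(326,121)));print('rnd',tri((560,357),(180,163)))
print('guideL',tri((212,192),(525,268)),'guideR',tri((477,88),(238,366)))
print('keeper',tri((138,226),(606,238)))
d=np.load('top0.npy');
for n,(U,V) in dict(lug=(331,133),sq=(270,477),rail=(300,250)).items():
    u,v=T(U,V);dd=d[round(v),round(u)];print(n,px2w('top',u,v,d=dd).round(4))
E
python3 fit.py
```

```text
pose [ 0.57110714 -0.06795712  0.30209627  0.02917608] 17.30884144515371
[-0.7  0.5  0.8  1.4 -0.6 -0.3 -1.1 -3.6  0.5 -0.5 -0.5  2.1 -0.1  0.3
 -0.2  0.7]
lug (array([ 0.6672, -0.0576,  0.0891]), 'sash', np.float64(0.0948), np.float64(-0.0187), array([ 0.6, -0. ,  0.7, -0. ]))
sq (array([0.4557, 0.0041, 0.0526]), 'sash', np.float64(-0.0887), np.float64(0.1032), array([-0.,  0., -0.,  0.]))
obl (array([ 0.4844, -0.0936,  0.0479]), 'sash', np.float64(-0.0904), np.float64(0.0013), array([-0.6,  0. , -0.6, -0. ]))
rnd (array([ 0.5129, -0.1895,  0.0512]), 'sash', np.float64(-0.0917), np.float64(-0.0987), array([-0.1,  0. , -0.1, -0. ]))
guideL (array([0.6423, 0.0227, 0.0659]), 'sash', np.float64(0.095), np.float64(0.0654), array([ 0.7,  0. ,  0.7, -0. ])) guideR (array([ 0.6951, -0.1574,  0.0672]), 'sash', np.float64(0.0918), np.float64(-0.1223), array([ 0.2, -0. ,  0.2,  0. ]))
keeper (array([0.6247, 0.0745, 0.0656]), 'sash', np.float64(0.0935), np.float64(0.12), array([ 0.1,  0. ,  0.1, -0. ]))
lug [ 0.6684 -0.0561  0.0856]
sq [0.4544 0.0055 0.0543]
rail [ 0.6139 -0.0311 -0.0018]
```

apply_moves([
  [0,0,0.33,0.5,-0.3,0,0],
  [0,0,0,1,-0.63,0,0],
  [0,0,0,1,-0.63,0,0],
  [0,0,0,1,-0.63,0,0],
  [0,0,0,1,-0.63,0,0],
  [0,0,0,1,-0.63,0,0],
  [0,0,0,1,-0.63,0,0],
  [0,0,0,1,-0.63,0,0],
  [0,0,0,1,-0.63,0,0],
  [0,0,0,1,-0.63,0,0],
  [0,0,0,1,-0.63,0,0],
  [0,0,0,1,-0.63,0,0],
])

```text
time: 1.6
tool_pos: [0.441, -0.3808, 0.2223]
eef_rot: [0.989, 0.147, -0.0, -0.0]
wrist_force: [0.1, -0.3, -0.2]
gripper_width: 0.0007
finger_force: 0.0
```

apply_moves([
  [0,0,0,1,-0.63,0,0],
  [0,0,0,1,-0.63,0,0],
  [0,0,0,1,-0.63,0,0],
  [0,0,0,1,-0.63,0,0],
  [0,0,0,1,-0.63,0,0],
  [0,0,0,1,-0.63,0,0],
  [0,0,0,1,-0.63,0,0],
  [0,0,0,1,-0.63,0,0],
  [0,0,0,1,-0.63,0,0],
  [0,0,0,1,-0.63,0,0],
  [0,0,0,1,-0.63,0,0],
  [0,0,0,0,0,0,0],
])

```text
time: 3.1
tool_pos: [0.6543, -0.1328, 0.222]
eef_rot: [0.989, 0.149, -0.0, -0.001]
wrist_force: [-0.3, -0.6, 0.3]
gripper_width: 0.0004
finger_force: 0.0
```

apply_moves([
  [0,0,0,0.7,-0.37,0,0],
  [0,0,0,0.7,-0.37,0,0],
  [0,0,0,0,0,1,0],
  [0,0,0,0,0,1,0],
  [0,0,0,0,0,1,0],
  [0,0,0,0,0,1,0],
  [0,0,0,0,0,0.6,0],
  [0,0,0,0,0,0,0],
  [0,0,0,0,0,0,0],
])

```text
time: 4.22
tool_pos: [0.6824, -0.108, 0.1087]
eef_rot: [0.989, 0.147, 0.001, 0.0]
wrist_force: [-0.4, 0.3, 0.5]
gripper_width: 0.0008
finger_force: 0.0
```

```bash
python3 - <<'E'
from h import *
p,d=ctrl.camera('scene');a=p[175:285,165:335];cv2.imwrite('pics/scene1.png',cv2.resize(a,None,fx=4.5,fy=4.5,interpolation=cv2.INTER_CUBIC))
E
```

```text
(no output)
```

View pics/scene1.png

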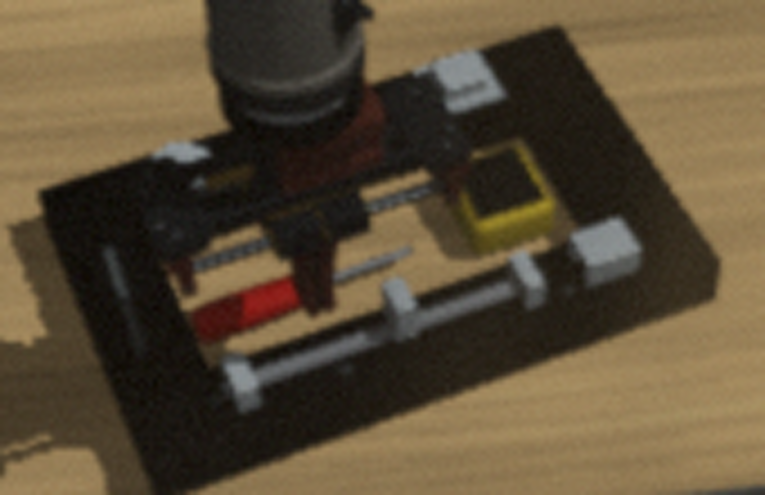

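The shut fingertips are at crop (318,312), hanging behind the lug at (398,300) and above the rod. I'll go down to z≈0.067.

```bash
python3 - <<'E'
from h import *
u,v=proj('scene',[.6824,-.108,.1087]);print((u-165+.5)*4.5,(v-175+.5)*4.5)
E
```

```text
316.5536645471613 297.61851552569885
```

apply_moves([
  [0,0,0,0,0,0.8,0],
  [0,0,0,0,0,0.8,0],
  [0,0,0,0,0,0,0],
  [0,0,0,0,0,0,0],
])

```text
time: 4.78
tool_pos: [0.6815, -0.108, 0.0674]
eef_rot: [0.989, 0.147, -0.0, -0.0]
wrist_force: [0.6, 0.4, -0.5]
gripper_width: 0.0007
finger_force: 0.0
```

apply_moves([
  [0,0,0,0,-0.5,0,0],
  [0,0,0,0,-0.5,0,0],
  [0,0,0,0,-0.2,0,0],
  [0,0,0,0,-0.2,0,0],
  [0,0,0,0,-0.2,0,0],
  [0,0,0,0,-0.2,0,0],
  [0,0,0,0,0,0,0],
])

```text
time: 5.65
tool_pos: [0.6685, -0.0649, 0.0679]
eef_rot: [0.989, 0.147, 0.0, 0.0]
wrist_force: [0.2, -1.8, 1.6]
gripper_width: 0.0005
finger_force: 0.6
```

apply_moves([
  [0,0,0,0,-0.2,0,0],
  [0,0,0,0,-0.2,0,0],
  [0,0,0,0,-0.2,0,0],
  [0,0,0,0,0,0,0],
])

```text
time: 6.15
tool_pos: [0.6637, -0.0494, 0.0676]
eef_rot: [0.989, 0.148, -0.0, -0.0]
wrist_force: [0.0, 0.6, 0.4]
gripper_width: 0.0006
finger_force: 0.2
```

apply_moves([
  [0,0,0,0,-0.16,0,0],
  [0,0,0,0,-0.16,0,0],
  [0,0,0,0,-0.12,0,0],
  [0,0,0,0,-0.08,0,0],
])

```text
time: 6.65
tool_pos: [0.6601, -0.038, 0.0676]
eef_rot: [0.989, 0.147, -0.0, -0.0]
wrist_force: [1.3, -2.5, 0.3]
gripper_width: 0.0007
finger_force: 1.3
```

apply_moves([
  [0,0,0,0,-0.06,0,0],
  [0,0,0,0,-0.06,0,0],
  [0,0,0,0,-0.06,0,0],
])

```text
time: 7.02
tool_pos: [0.6589, -0.0339, 0.0676]
eef_rot: [0.989, 0.147, -0.0, 0.0]
wrist_force: [2.1, -3.0, -0.4]
gripper_width: 0.0007
finger_force: 1.3
```

apply_moves([
  [0,0,0,0,-0.06,0,0],
  [0,0,0,0,-0.06,0,0],
])

```text
time: 7.28
tool_pos: [0.658, -0.031, 0.0676]
eef_rot: [0.989, 0.147, -0.0, -0.0]
wrist_force: [1.9, -2.5, -0.7]
gripper_width: 0.0005
finger_force: 1.3
```

apply_moves([
  [0,0,0,0,-0.06,0,0],
  [0,0,0,0,-0.06,0,0],
])

```text
time: 7.52
tool_pos: [0.6571, -0.0281, 0.0676]
eef_rot: [0.989, 0.147, -0.0, -0.0]
wrist_force: [1.9, -2.5, -1.3]
gripper_width: 0.0008
finger_force: 1.3
```

apply_moves([
  [0,0,0,0,-0.06,0,0],
  [0,0,0,0,-0.06,0,0],
])

```text
time: 7.78
tool_pos: [0.6565, -0.0262, 0.0676]
eef_rot: [0.989, 0.147, 0.0, 0.001]
wrist_force: [3.6, -5.3, -4.1]
gripper_width: 0.0005
finger_force: 3.2
```

apply_moves([
  [0,0,0,0,-0.06,0,0],
  [0,0,0,0,-0.06,0,0],
  [0,0,0,0,0,0,0],
])

```text
time: 8.15
tool_pos: [0.6565, -0.0261, 0.0677]
eef_rot: [0.989, 0.146, 0.001, 0.002]
wrist_force: [4.7, -9.5, -4.4]
gripper_width: 0.0009
finger_force: 4.9
```

apply_moves([
  [0,0,0,0,-0.04,0,0],
  [0,0,0,0,0,0,0],
  [0,0,0,0,0,0,0],
])

```text
time: 8.52
tool_pos: [0.6565, -0.0261, 0.0677]
eef_rot: [0.989, 0.146, 0.001, 0.002]
wrist_force: [6.8, -9.9, -4.4]
gripper_width: 0.0006
finger_force: 5.8
```

The bolt stopped hard: no motion while the force rose to about 12 N. I'll back off, lift and look.

apply_moves([
  [0,0,0,0,0.4,0,0],
  [0,0,0,0,0.6,0,0],
  [0,0,0,0,0,-1,0],
  [0,0,0,0,0,-1,0],
  [0,0,0,-1,0,-1,0],
  [0,0,0,-1,0,0,0],
  [0,0,0,-1,0,0,0],
  [0,0,0,-1,0,0,0],
  [0,0,0,0,0,0,0],
  [0,0,0,0,0,0,0],
])

```text
time: 9.78
tool_pos: [0.5677, -0.0741, 0.143]
eef_rot: [0.989, 0.147, 0.001, -0.0]
wrist_force: [-0.1, -0.2, 0.4]
gripper_width: 0.0006
finger_force: 0.0
```

```bash
python3 - <<'E'
from h import *
p,d=ctrl.camera('scene');a=p[175:285,165:335];cv2.imwrite('pics/scene2.png',cv2.resize(a,None,fx=4.5,fy=4.5,interpolation=cv2.INTER_CUBIC))
E
```

```text
(no output)
```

View pics/scene2.png

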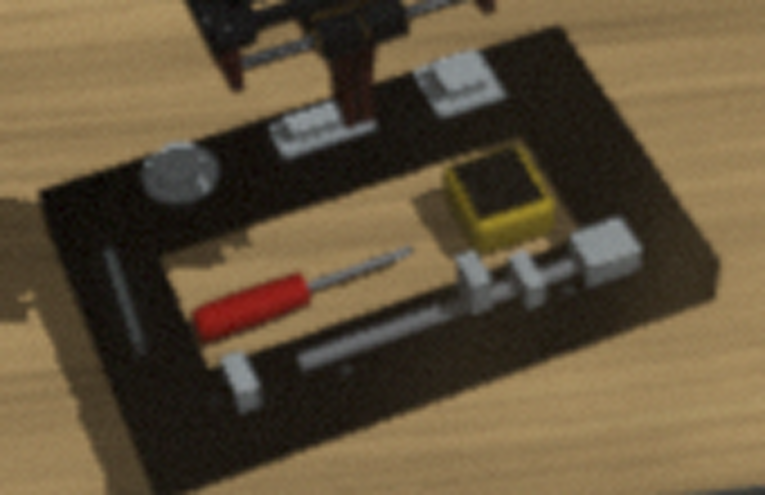

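The rod has entered the keeper at (590,258), and the lug has moved to (473,258). The buttons are untouched. Next I'll go over the square button.

```bash
python3 - <<'E'
from h import *
S=lambda U,V:((U+.5)/4.5-.5+165,(V+.5)/4.5-.5+175)
a=px2w('scene',*S(398,289),z=.084);b=px2w('scene',*S(473,258),z=.084);print(a,b,np.linalg.norm(a-b))
E
```

```text
[ 0.66290108 -0.05915495  0.084     ] [ 0.64491825 -0.01164833  0.084     ] 0.05079627332637964
```

apply_moves([
  [0,0,0,-0.68,-0.86,0,0],
  [0,0,0,-0.68,-0.86,0,0],
  [0,0,0,-0.68,-0.86,0,0],
  [0,0,0,-0.68,-0.86,0,0],
  [0,0,0,-0.68,-0.86,0,0],
  [0,0,0,0,0,0.8,0],
  [0,0,0,0,0,0.8,0],
  [0,0,0,0,0,0.8,0],
  [0,0,0,0,0,0,0],
  [0,0,0,0,0,0,0],
])

```text
time: 11.08
tool_pos: [0.455, 0.004, 0.0832]
eef_rot: [0.989, 0.147, 0.0, -0.0]
wrist_force: [-0.4, 0.6, 0.0]
gripper_width: 0.0003
finger_force: 0.0
```

```bash
python3 - <<'E'
from h import *
p,d=ctrl.camera('scene');a=p[155:235,215:325];a=cv2.resize(a,None,fx=5,fy=5,interpolation=cv2.INTER_CUBIC)
t,d=ctrl.camera('top');b=cv2.resize(t[205:285,235:315],None,fx=2.5,fy=2.5,interpolation=cv2.INTER_CUBIC)
b=cv2.copyMakeBorder(b,0,a.shape[0]-b.shape[0],0,0,0);cv2.imwrite('pics/scene3.png',np.hstack([a,b]))
E
```

```text
(no output)
```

View pics/scene3.png

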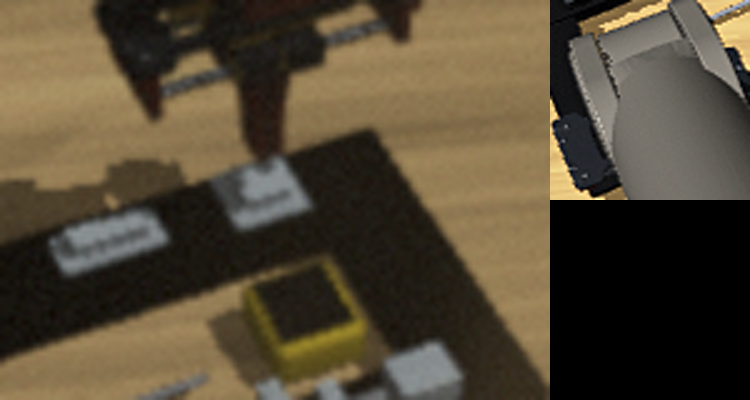

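The tip at (265,155) is right over the square button at (265,185), and the measured bolt travel is 50.8 mm. Next I'll lower and press slowly.

apply_moves([
  [0,0,0,0,0,0.5,0],
  [0,0,0,0,0,0.35,0],
  [0,0,0,0,0,0.06,0],
  [0,0,0,0,0,0.06,0],
  [0,0,0,0,0,0.06,0],
  [0,0,0,0,0,0,0],
])

```text
time: 11.92
tool_pos: [0.4542, 0.0036, 0.057]
eef_rot: [0.989, 0.147, 0.0, 0.0]
wrist_force: [0.4, -0.2, -0.7]
gripper_width: 0.0007
finger_force: 0.0
```

apply_moves([
  [0,0,0,0,0,0.06,0],
  [0,0,0,0,0,0.06,0],
  [0,0,0,0,0,0.06,0],
])

```text
time: 12.3
tool_pos: [0.4544, 0.0036, 0.0525]
eef_rot: [0.989, 0.147, 0.0, 0.0]
wrist_force: [-0.5, -0.4, 2.7]
gripper_width: 0.0004
finger_force: 1.4
```

apply_moves([
  [0,0,0,0,0,0.06,0],
  [0,0,0,0,0,0.06,0],
  [0,0,0,0,0,0,0],
])

```text
time: 12.68
tool_pos: [0.4542, 0.0036, 0.0493]
eef_rot: [0.989, 0.147, 0.0, -0.0]
wrist_force: [0.2, 0.1, 0.9]
gripper_width: 0.0003
finger_force: 0.2
```

apply_moves([
  [0,0,0,0,0,0.05,0],
  [0,0,0,0,0,0.05,0],
  [0,0,0,0,0,0,0],
])

```text
time: 13.05
tool_pos: [0.4543, 0.0037, 0.0481]
eef_rot: [0.989, 0.147, 0.0, 0.0]
wrist_force: [-5.0, -0.0, 20.5]
gripper_width: 0.0003
finger_force: 10.6
```

apply_moves([
  [0,0,0,0,0,0.05,0],
  [0,0,0,0,0,0,0],
])

```text
time: 13.3
tool_pos: [0.4544, 0.0036, 0.0479]
eef_rot: [0.989, 0.147, 0.0, 0.0]
wrist_force: [-10.4, -1.4, 37.7]
gripper_width: 0.0007
finger_force: 18.6
```

The button is hard against its stop at z = 0.048. I'll lift clear and check.

apply_moves([
  [0,0,0,0,0,-0.3,0],
  [0,0,0,0,0,-1,0],
  [0,0,0,0,0,-1,0],
  [0,0,0,0,0,-1,0],
  [0,0,0,0,0,-1,0],
  [0,0,0,0,0,-1,0],
  [0,0,0,0,0,-1,0],
  [0,0,0,0,0,0,0],
  [0,0,0,0,0,0,0],
  [0,0,0,0,0,0,0],
])

```text
time: 14.55
tool_pos: [0.4533, 0.0035, 0.202]
eef_rot: [0.989, 0.147, -0.001, -0.0]
wrist_force: [0.2, 0.2, 0.9]
gripper_width: 0.0002
finger_force: 0.0
```

```bash
python3 - <<'E'
from h import *
p,d=ctrl.camera('scene');a=p[175:285,165:335];cv2.imwrite('pics/scene4.png',cv2.resize(a,None,fx=4.5,fy=4.5,interpolation=cv2.INTER_CUBIC))
E
```

```text
(no output)
```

View pics/scene4.png

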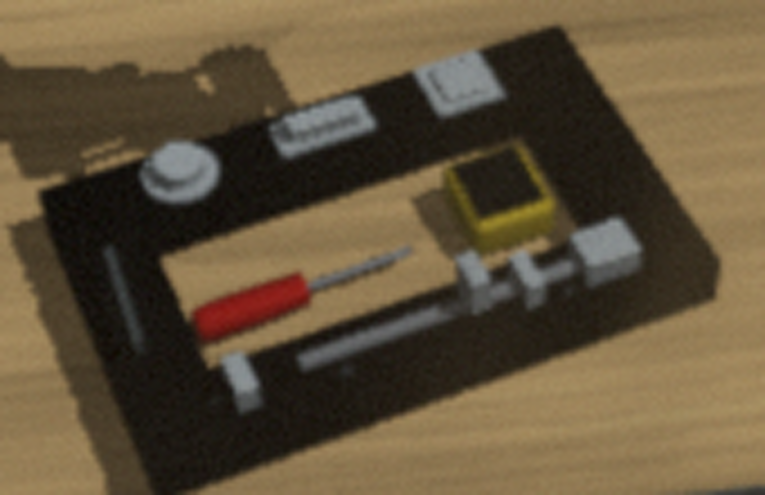

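The square button at (463,83) is now nearly flush. The bolt is home with its lug at (473,258), and everything else is unmoved.

```bash
python3 -c "
from bench import ctrl
print(ctrl.sign_off())"
```

```text
the job is handed in; nothing more can be done
None
```

The job is handed in: the bolt was pushed home first (about 51 mm measured, against its stop), then the square button was pressed to its stop (37.7 N at the wrist), the hand was drawn clear, and the last picture shows everything else in and on the sash where it was.

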